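Snap the matching cover onto a bench junction box and keep it pressed home

ROBOT

A 7-joint arm with a two-finger parallel gripper is mounted at the origin on the work surface; the furniture and walls round the work are solid. World frame = base frame: x ahead of the robot, y to its left, z up, the work surface at z = 0. Lengths are in m, angles in rad, forces in N, time in s.
With the tool pointing down it reaches from about 0.4 to 0.9 m from the base axis. Payload 5.5 kg.
Tool frame: the origin (TCP) lies midway between the tips of the shut fingers; the grasp point (between the pads) lies 19 mm behind it (manip.grip_depth is the distance from the TCP to the grasp point, in m); z points along the fingers, x is the direction in which the jaws open and shut, and the axes are right-handed (so a half turn about z gives the same grasp; the last joint's range is limited). The gripper opens to 92 mm and grips with 3 to 60 N. Pads are 19 mm wide; open, the fingers measure 130 mm over their backs; the gripper's body (75 mm by 190 mm) begins 47 mm behind the grasp point.
Start: joints at [-0.885, 0.501, -0.427, 1.55, 0.221, 1.138, -0.21], TCP at [0.267, 0.593, 0.227] pointing down, gripper open.
Joint ranges: [-2.88, 2.88], [-0.31, 2.03], [-1.54, 1.56], [0.2, 2.42], [-1.41, 4.55], [0.19, 2.02], [-2.57, 2.57]. Speed limits (rad/s): [2.57, 2.57, 3.14, 3.14, 3.14, 3.14, 3.14].

INTERFACE

Orientations are given as a unit quaternion [x, y, z, w].
In Python, from bench import manip, effector, viewer gives the robot as it stands. Calls block until the motion is done:
- manip.move_pose(position, orientation): joint-space move of the TCP to a pose.
- manip.servo_line(position, ori=None, vel=0.15): straight line of the TCP; ori=None keeps the orientation; vel is the mean speed in m/s.
- manip.movej(angles): joint-space move.
- effector.open_jaws() and effector.close(f_grip=None): open the fingers fully, or close them until they stop; f_grip is the grip in N (None keeps the last).
- manip.sleep(seconds).
- manip.solve_ik(position, orientation): joint angles nearest the present ones, or None.
- viewer.get_image(name): name is "scene" or "side" or "wrist"; returns the picture (400x640x3 uint8, red, green, blue); there is no depth.
- viewer.get_calibration(name): a dict with "vfov" (degrees; the focal length in pixels is half the picture's height over the tangent of half this angle, whatever the lens; pixels are square), "cx", "cy" (the principal point, pixels), "eye" and "attitude" of the camera in the world. Camera axes: x right, y down, z forward; pixel columns grow to the right and rows downward; lengths in m; the calibration is good to about 2 mm. The wrist camera is an equidistant fisheye: a pixel r from the principal point sees the ray r / f radians off the axis. A picture is of the moment at which its call begins: read the wrist's pose just before it. get_calibration takes no time and is no camera call; for the wrist camera it gives the pose at the moment of the call.
A pose or a line that the arm cannot do raises manip.PlanningError and nothing moves.
- manip.hand_in(): hands the job in, once; it reports no verdict.
Readings, each from a call of its own:
- manip.current_clock(): time.
- manip.current_q(): joint angles.
- manip.current_joint_velocities(): joint speeds.
- manip.current_tau(): joint torques, N m.
- manip.current_tool_pos(): TCP position.
- manip.current_tcp_rot(): TCP orientation.
- manip.current_force(): force on the tool from outside, world axes, zero at the start.
- manip.current_wrist_torque(): the same for the moment, N m.
- manip.current_finger_gap(): finger opening in m.
Only numpy, scipy, OpenCV 4.12 (cv2) and the standard library are available. Lean on these libraries where they do the work, as an engineer would, in place of code of your own. Each camera call takes 0.05 s, during which the arm holds its last target. There are 200 camera calls.

TASK

Close the open junction box on the bench: of the three loose snap covers pick the one whose size fits the box, set it over the box and press it straight down until the catches give way and it snaps fully home, level on the box. Keep pressing it down firmly, still holding the cover, and finish like that, without letting go. Leave the other two covers, the horn tip and the wooden peg where they are.

Things in the scene. Friction and masses are not known exactly. Their poses are not given: they have to be found in the camera images.
- junction_box: Fixed open grey plastic junction box, 46 (x) x 62 (y) mm outside, walls 3 mm thick, 40 mm high, on a fixed 86x112x12 mm plywood board: rim 52 mm above the bench. Origin: centre of the board's underside; y along the box's long side, z up. A round sprung catch, 30 mm long, 6 mm below the rim, stands out 3.5 mm from each short (y) side. A gland sticks out 11 mm at +x, well below the cover.
- rim_centre (a point): Centre of the box's opening, level with the rim's top; axes as the box. The matching cover goes over the walls, its y along this y either way round, with 2 mm play in x, 1.5 mm in y and rounded lead-in edges. Fully home its plate lies on the rim and its centre is 8 mm above this point. Beads meet catches 10 mm above home; push rises to about 7-12 N, then drops suddenly about 5 mm above home.
- box_rim: The box's rounded rim, on which the cover's plate lands; fixed to the box; origin and axes as rim_centre.
- cover_a_centre (a point): Loose grey snap cover, 66 (x) x 87 (y) mm outside, 60 x 81 mm inside; 44 mm high, about 50 g, standing on its 14 mm skirt. The top plate's upper face is 18 mm up; on its middle an upright grip bar 12-14 mm thick (x), 36 mm long (y), 26 mm high. Beads inside both short ends stand 3 mm in. The point is its centre, 22 mm above the underside. x across the bar, y along it, z up.
- cover_b_centre (a point): Loose grey snap cover, 56 (x) x 77 (y) mm outside, 50 x 71 mm inside; 44 mm high, about 50 g, standing on its 14 mm skirt. The top plate's upper face is 18 mm up; on its middle an upright grip bar 12-14 mm thick (x), 36 mm long (y), 26 mm high. Beads inside both short ends stand 3 mm in. The point is its centre, 22 mm above the underside. x across the bar, y along it, z up.
- cover_c_centre (a point): Loose grey snap cover, 46 (x) x 67 (y) mm outside, 40 x 61 mm inside; 44 mm high, about 50 g, standing on its 14 mm skirt. The top plate's upper face is 18 mm up; on its middle an upright grip bar 12-14 mm thick (x), 36 mm long (y), 26 mm high. Beads inside both short ends stand 3 mm in. The point is its centre, 22 mm above the underside. x across the bar, y along it, z up.
- horn_tip: Bystander, not to be moved: grey-brown horn tip, 37 x 84 x 26 mm, lying; origin at the centre of its underside.
- wood_peg: Bystander, not to be moved: light wooden peg, 11 x 76 x 13 mm, lying on the bench; origin at the centre of its underside.

How it is judged:
On the way, in this order (a step that is already met when the one before it is completed fails the run):
1. the matching cover is lifted in the gripper, clear of the bench (height (world z) of cover_b_centre above 0.045 m and contact force between the fingers and cover_b above 1 N), for 0.2 s.
2. the matching cover is snapped home on the box and pressed on its rim (z of cover_b_centre in the frame of rim_centre between 0.005 and 0.0105 m and horizontal distance between cover_b_centre and rim_centre below 0.004 m and angle between the z axis of cover_b_centre and the z axis of rim_centre, either way round below 0.06 rad and angle between the y axis of cover_b_centre and the y axis of rim_centre, either way round below 0.12 rad and contact force between cover_b and box_rim above 4 N and contact force between the fingers and cover_b above 1 N), for 0.5 s.
At the end, for the whole second after the job is handed in: The matching cover (cover_b) is snapped home: centre 5 to 10.5 mm above the rim's centre (home is 8), within 4 mm sideways, level within 0.06 rad, turned within 0.12 rad of the box; the fingers still touch it and it is pressed on the rim with more than 4 N through the last second (all of step 2); the arm keeps its last pose, push and grip.
It fails at once if one of the two other covers moved more than 30 mm (distance of any of cover_a_centre, cover_c_centre from where it was at the start of the episode above 0.03 m).
It fails at once if the horn tip or the wooden peg moved more than 25 mm (distance of any of horn_tip, wood_peg from where it was at the start of the episode above 0.025 m).
It also fails if it takes over 45 s, if anything falls off the work surface, if the arm or the gripper's body presses on something with over 40 N, if the wrist force passes 120 N, or if a joint passes its speed limit or range.

## Working session

There is one attempt and no reset: what is moved stays moved. The work goes in short steps, each a Python script; the robot and the scene stay as the last script left them, time stands still between calls to the robot, and variables do not carry over. Pictures are saved under pics/ and viewed, on a budget of 10 in all, crops included, one or two more only if the job needs it, and the job is handed in when it is done.

```bash
mkdir -p pics; python3 - <<'E'
from bench import manip,effector,viewer
import cv2
for n in("scene","side","wrist"):
    c=viewer.get_calibration(n);print(n,c)
    cv2.imwrite(f"pics/{n}0.png",viewer.get_image(n)[:,:,::-1])
print(manip.current_tool_pos(),manip.current_tcp_rot(),manip.current_clock())
E
```

```text
scene {'vfov': 49.838048326299464, 'cx': 316.3929331200753, 'cy': 195.7141908187623, 'eye': array([0.0439232 , 0.5037877 , 0.63512583]), 'attitude': array([-0.33854929,  0.83981572, -0.39612393,  0.15224908])}
side {'vfov': 54.351086962302, 'cx': 324.2668491690185, 'cy': 203.95292933302701, 'eye': array([ 0.2386374 , -0.66604811,  0.55033304]), 'attitude': array([ 0.87116478, -0.16202195,  0.07437844, -0.45748077])}
wrist {'vfov': 65.70646984690485, 'cx': 321.49816196825697, 'cy': 198.7737677611817, 'eye': array([0.19686221, 0.62322701, 0.38366052]), 'attitude': array([0.83147393, 0.53780321, 0.07507895, 0.1173966 ])}
[0.26649165 0.59227622 0.22590433] [ 8.39723347e-01  5.43013936e-01 -6.55648739e-04  3.67766821e-04] 0.15
```

View pics/scene0.png

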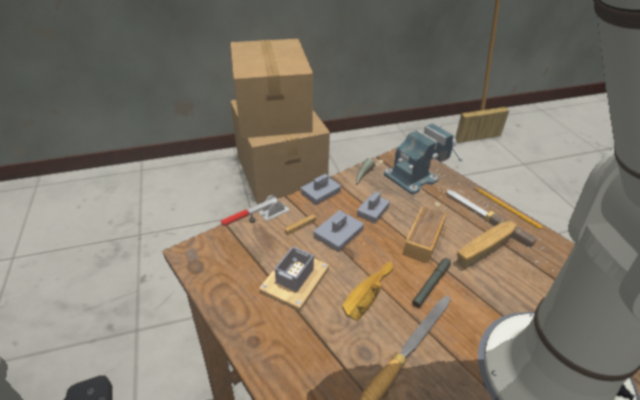

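View pics/side0.png

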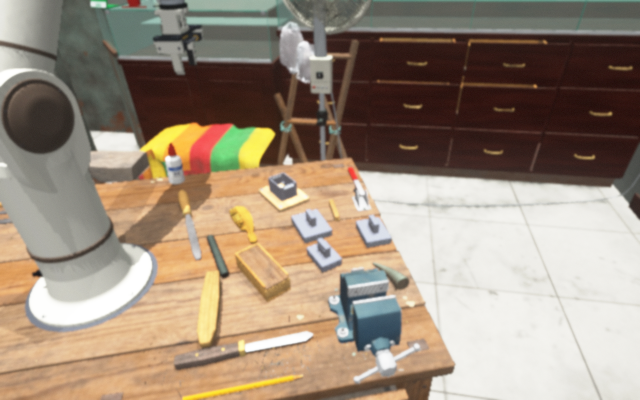

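The scene view shows three covers, at (338,230), (321,188) and (373,207), and the box at (295,268). In the side view they are at (312,225), (373,231), (323,254) and (283,187). I'll triangulate these roughly, then look from above with the wrist camera.

```bash
cat > h.py <<'E'
from bench import manip,effector,viewer
import numpy as np,cv2
from scipy.spatial.transform import Rotation as R
def ray(c,u,v,fish=False):
    f=200/np.tan(np.radians(c["vfov"]/2)); x,y=u-c["cx"],v-c["cy"]
    if fish:
        r=np.hypot(x,y); t=r/f; d=np.array([np.sin(t)*x/max(r,1e-9),np.sin(t)*y/max(r,1e-9),np.cos(t)])
    else: d=np.array([x/f,y/f,1.])
    return R.from_quat(c["attitude"]).apply(d)
def plane(c,u,v,z,fish=False):
    d=ray(c,u,v,fish); return c["eye"]+d*(z-c["eye"][2])/d[2]
def proj(c,p,fish=False):
    f=200/np.tan(np.radians(c["vfov"]/2)); q=R.from_quat(c["attitude"]).inv().apply(np.asarray(p)-c["eye"])
    if fish:
        r=np.hypot(q[...,0],q[...,1]); s=f*np.arctan2(r,q[...,2])/np.maximum(r,1e-9)
    else: s=f/q[...,2]
    return np.stack([c["cx"]+s*q[...,0],c["cy"]+s*q[...,1]],-1)
def down(yaw): # tool x axis at angle yaw, z down
    return (R.from_euler('z',yaw)*R.from_euler('x',np.pi)).as_quat()
E
python3 - <<'E'
from h import *
s=viewer.get_calibration("scene");d=viewer.get_calibration("side")
for n,a,b,z in(("near",(338,230),(312,225),.02),("far",(321,188),(373,231),.02),("small",(373,207),(323,254),.02),("box",(295,268),(283,187),.05)):
    print(n,plane(s,*a,z),plane(d,*b,z))
w=viewer.get_calibration("wrist");Rt=R.from_quat(manip.current_tcp_rot())
print(Rt.inv().apply(w["eye"]-manip.current_tool_pos()),(Rt.inv()*R.from_quat(w["attitude"])).as_matrix().round(3))
for yaw in np.arange(-3,3.2,.5):
  q=manip.solve_ik([.62,.16,.36],down(yaw)); print(yaw,None if q is None else np.round(q,2))
E
```

```text
near [0.4408084 0.0115566 0.02     ] [ 0.44310161 -0.01369716  0.02      ]
far [ 0.55910552 -0.06407727  0.02      ] [ 0.55875886 -0.08288797  0.02      ]
small [ 0.4335058  -0.09507433  0.02      ] [ 0.43268152 -0.11187731  0.02      ]
box [0.41251027 0.16062358 0.05      ] [0.41519679 0.11652025 0.05      ]
[-0.00052226 -0.07622484 -0.15788125] [[ 1.    -0.     0.   ]
 [-0.     0.961  0.276]
 [-0.    -0.276  0.961]]
-3.0 [ 0.48  0.68 -1.3   1.39  0.65  1.55  2.52]
-2.5 [-1.09  0.7   1.36  1.44 -0.68  1.53 -2.26]
-2.0 [-1.02  0.57  1.13  1.44 -0.51  1.45 -1.89]
-1.5 [-0.42  0.36  0.18  1.42 -0.06  1.36 -1.74]
-1.0 [-0.34  0.36  0.07  1.42 -0.02  1.37 -1.28]
-0.5 [-0.24  0.36 -0.07  1.41  0.03  1.37 -0.81]
0.0 [-0.17  0.37 -0.17  1.41  0.06  1.37 -0.34]
0.5 [-0.1   0.37 -0.27  1.41  0.1   1.37  0.13]
1.0 [-0.06  0.38 -0.33  1.4   0.12  1.38  0.61]
1.5 [-0.07  0.38 -0.31  1.41  0.11  1.38  1.12]
2.0 [-0.01  0.39 -0.39  1.4   0.15  1.38  1.59]
2.5 [ 0.04  0.4  -0.47  1.4   0.18  1.39  2.07]
3.0 [ 0.11  0.42 -0.58  1.4   0.23  1.39  2.53]
```

```bash
python3 - <<'E'
from h import *
manip.move_pose([.47,.075,.28],down(0))
manip.sleep(.3)
c=viewer.get_calibration("wrist");im=viewer.get_image("wrist")
np.savez("w1.npz",im=im,**c)
cv2.imwrite("pics/w1.png",im[:,:,::-1])
print(manip.current_tool_pos(),manip.current_clock(),c)
E
```

```text
[0.46999621 0.07532433 0.27990654] 2.5167 {'vfov': 65.70646984690485, 'cx': 321.49816196825697, 'cy': 198.7737677611817, 'eye': array([0.46834287, 0.15033357, 0.43774556]), 'attitude': array([ 9.90217489e-01,  5.48912296e-04, -4.42815846e-04,  1.39530741e-01])}
```

View pics/w1.png

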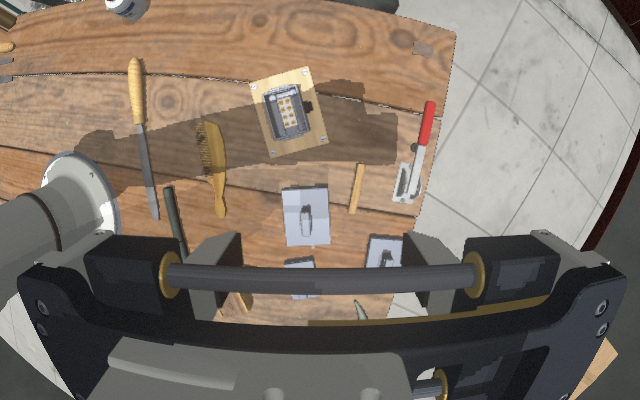

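The wrist view shows the box rim around (288,112), the near cover with plate corners about (281,188), (328,184), (331,243), (287,248), and the peg at (357,188). The other two covers are partly hidden behind the gripper. I'll measure the near cover and move back for a view of the others.

```bash
python3 - <<'E'
from h import *
c=viewer.get_calibration("wrist")
P=[plane(c,u,v,.018,True) for u,v in((281,188),(328,184),(331,243),(287,248))]
print(np.round(P,4),[np.linalg.norm(P[i]-P[i-1]).round(4) for i in range(4)])
P=[plane(c,u,v,.012,True) for u,v in((249,83),(310,66),(328,145),(270,158))]
print("board",np.round(P,4),np.mean(P,0),[np.linalg.norm(P[i]-P[i-1]).round(4) for i in range(4)])
manip.move_pose([.5,.05,.28],down(0)) if 0 else manip.move_pose([.49,-.01,.28],down(0))
manip.sleep(.3)
c=viewer.get_calibration("wrist");im=viewer.get_image("wrist")
np.savez("w2.npz",im=im,**c)
cr=cv2.resize(im[40:280,180:500],None,fx=2.5,fy=2.5,interpolation=cv2.INTER_CUBIC)
cv2.imwrite("pics/w2.png",cr[:,:,::-1])
E
```

```text
[[ 0.4111  0.0452  0.018 ]
 [ 0.4771  0.0509  0.018 ]
 [ 0.4822 -0.0387  0.018 ]
 [ 0.4164 -0.0473  0.018 ]] [np.float64(0.0926), np.float64(0.0662), np.float64(0.0897), np.float64(0.0663)]
board [[0.3683 0.1931 0.012 ]
 [0.4524 0.2141 0.012 ]
 [0.4769 0.1048 0.012 ]
 [0.396  0.087  0.012 ]] [0.42340602 0.14974784 0.012     ] [np.float64(0.1096), np.float64(0.0866), np.float64(0.112), np.float64(0.0829)]
```

View pics/w2.png

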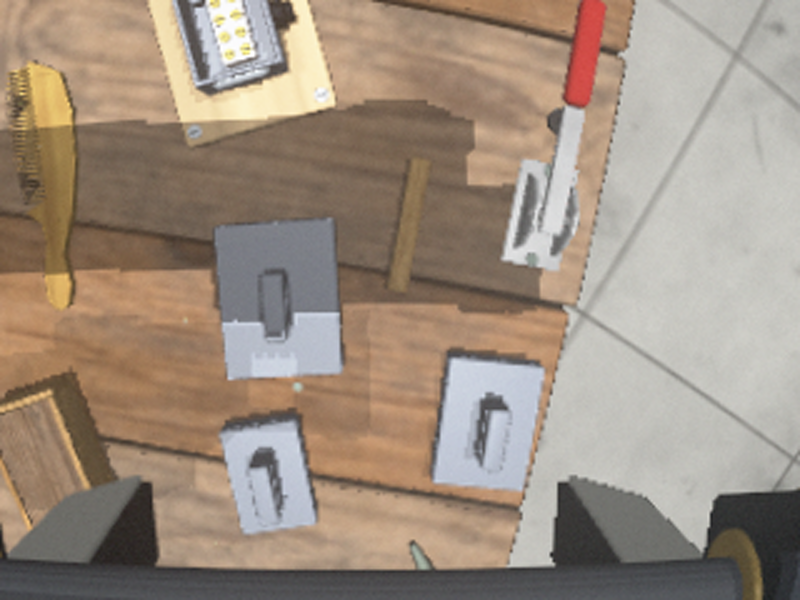

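The right-hand cover, around crop (490,425), lies between the others in size, so it should be B. The large one (A) and the small one (C) stay put. Next I'll measure B and the box.

```bash
python3 - <<'E'
from h import *
c=viewer.get_calibration("wrist")
P=np.array([plane(c,180+x/2.5,40+y/2.5,.018,True) for x,y in((447,357),(543,365),(524,493),(433,484))])
yv=(P[0]+P[1]-P[2]-P[3])/2; a=np.arctan2(yv[1],yv[0])-np.pi/2
ctr=P.mean(0);print("B",ctr,"yaw",a,[np.linalg.norm(P[i]-P[i-1]).round(4) for i in range(4)])
# close look: camera above cover
for y in (a,):
    o=down(y); off=R.from_quat(o).apply([0,.0,0])
    pos=[ctr[0],ctr[1]+.055,.17]
    print(np.round(manip.solve_ik(pos,o),2)); manip.move_pose(pos,o)
manip.sleep(.3)
c=viewer.get_calibration("wrist");im=viewer.get_image("wrist")
np.savez("w3.npz",im=im,**c)
cr=cv2.resize(im[40:280,160:480],None,fx=2.5,fy=2.5,interpolation=cv2.INTER_CUBIC)
cv2.imwrite("pics/w3.png",cr[:,:,::-1]);print(manip.current_clock(),manip.current_tool_pos())
E
```

```text
B [ 0.5651895  -0.07240201  0.018     ] yaw -0.07156343787694475 [np.float64(0.0767), np.float64(0.0557), np.float64(0.0789), np.float64(0.0557)]
[-0.09  0.38  0.09  1.84 -0.04  0.93 -0.05]
4.25 [ 0.56557778 -0.01727197  0.17148147]
```

View pics/w3.png

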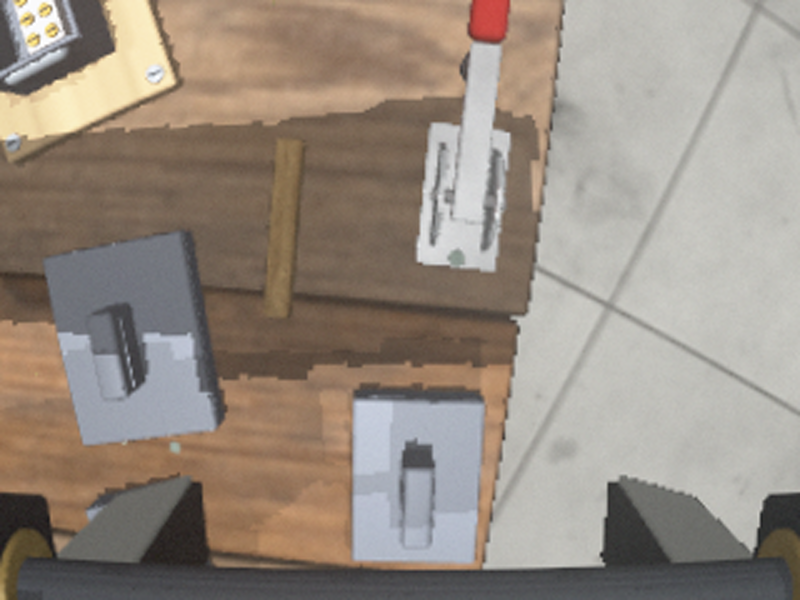

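Cover B is clear here: plate corners at crop (354,398), (484,401), (477,563), (352,561), and bar top about (403–433, 466–548). I'll refine the pose and grasp.

```bash
python3 - <<'E'
from h import *
c=viewer.get_calibration("wrist")
pl=lambda x,y,z:plane(c,160+x/2.5,40+y/2.5,z,True)
P=np.array([pl(x,y,.018) for x,y in((354,398),(484,401),(477,563),(352,561))])
yv=(P[0]+P[1]-P[2]-P[3])/2; a=np.arctan2(yv[1],yv[0])-np.pi/2
ctr=P.mean(0);print("B",ctr,"yaw",a,[np.linalg.norm(P[i]-P[i-1]).round(4) for i in range(4)])
print("bar",pl(417.5,507,.044))
o=down(a)
manip.move_pose([ctr[0],ctr[1],.10],o)
manip.servo_line([ctr[0],ctr[1],.0205],o,vel=.1)
print(manip.current_tool_pos(),manip.current_force())
effector.close(60)
print("gap",manip.current_finger_gap(),manip.current_force())
manip.servo_line([ctr[0],ctr[1],.15],o,vel=.12)
print("gap",manip.current_finger_gap(),manip.current_force(),manip.current_tool_pos())
# look at box from the left side: camera over the box
bx,by=.4234,.1497; yb=.21
manip.move_pose([bx,by-.02,.24],down(yb)); manip.sleep(.3)
c=viewer.get_calibration("wrist");im=viewer.get_image("wrist")
np.savez("w4.npz",im=im,**c)
cv2.imwrite("pics/w4.png",cv2.resize(im[40:280,160:480],None,fx=2.5,fy=2.5,interpolation=cv2.INTER_CUBIC)[:,:,::-1]);print(manip.current_clock(),manip.current_tool_pos())
E
```

```text
B [ 0.56587773 -0.07173993  0.018     ] yaw -0.09122959578591283 [np.float64(0.077), np.float64(0.0546), np.float64(0.0768), np.float64(0.0568)]
bar [ 0.56575223 -0.07081736  0.044     ]
[ 0.56652476 -0.07173705  0.02106505] [-0.40480509  0.56558459  0.03420159]
gap 0.012117598764260534 [ 0.33004556  0.02802991 -0.37173809]
gap 0.01183530498552975 [ 0.28291198 -0.13741534 -1.16030043] [ 0.5651581  -0.07164965  0.14914226]
9.4583 [0.42368875 0.12907884 0.23961454]
```

View pics/w4.png

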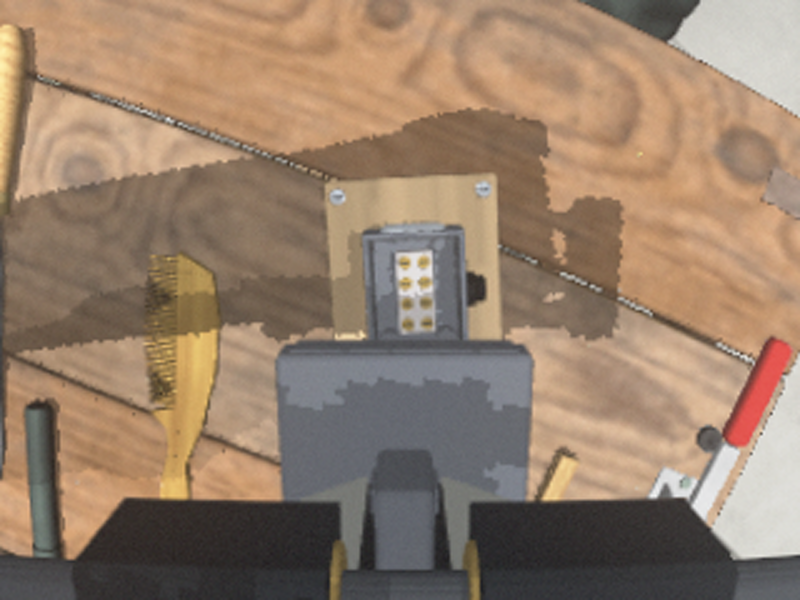

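B is held square in the jaws (plate about x 277–530, symmetric about the tool axis at 404). It hides the box's near rim, which shows around (365–466, 228–340). I'll back off in y to see the whole rim.

```bash
python3 - <<'E'
from h import *
c=viewer.get_calibration("wrist")
pl=lambda x,y,z:plane(c,160+x/2.5,40+y/2.5,z,True)
t=manip.current_tool_pos();Rt=R.from_quat(manip.current_tcp_rot())
for x,y in((278,352),(404,352),(530,352)): print(Rt.inv().apply(pl(x,y,t[2]-.003)-t).round(4))
o=down(.21)
p=np.array([.4234,.1497,.2])-R.from_euler('z',.21).apply([0,.095,0])
manip.servo_line(p,o,vel=.15); manip.sleep(.3)
c=viewer.get_calibration("wrist");im=viewer.get_image("wrist")
np.savez("w5.npz",im=im,**c)
cv2.imwrite("pics/w5.png",cv2.resize(im[20:200,200:440],None,fx=10/3,fy=10/3,interpolation=cv2.INTER_CUBIC)[:,:,::-1]);print(manip.current_clock(),manip.current_tool_pos())
E
```

```text
[-0.0287 -0.039   0.003 ]
[-0.0016 -0.0389  0.003 ]
[ 0.0254 -0.039   0.003 ]
10.525 [0.44328764 0.05733552 0.20027548]
```

View pics/w5.png

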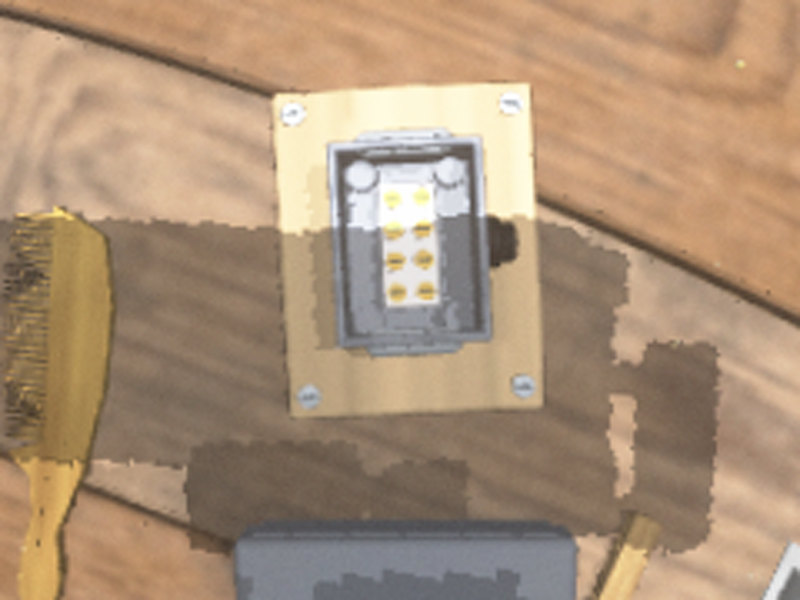

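The whole rim is now visible. Its outer corners are about (328,143), (485,137), (493,339), (338,348), and the board corners are (273,96), (531,84), (544,407), (290,417).

```bash
python3 - <<'E'
from h import *
c=viewer.get_calibration("wrist")
pl=lambda x,y,z:plane(c,200+x*.3,20+y*.3,z,True)
t=manip.current_tool_pos();Rt=R.from_quat(manip.current_tcp_rot());print("tool yaw",Rt.as_euler('xyz'))
def rect(C,z):
    P=np.array([pl(x,y,z) for x,y in C]);yv=(P[0]+P[1]-P[2]-P[3])/2;xv=(P[1]+P[2]-P[0]-P[3])/2
    print(P.mean(0).round(4),"yaw",np.arctan2(yv[1],yv[0])-np.pi/2,np.arctan2(xv[1],xv[0]),[np.linalg.norm(P[i]-P[i-1]).round(4) for i in range(4)])
rect(((328,143),(485,137),(493,339),(338,348)),.052)
rect(((273,96),(531,84),(544,407),(290,417)),.012)
# held cover front edge
for x,y in((236,533),(577,533)): print(Rt.inv().apply(pl(x,y,t[2]-.003)-t).round(4))
# sub-pixel check: line fits of board edges in old w1 image too
d=np.load("w1.npz");c=dict(vfov=float(d["vfov"]),cx=float(d["cx"]),cy=float(d["cy"]),eye=d["eye"],attitude=d["attitude"])
P=[plane(c,u,v,.012,True) for u,v in((249,83),(310,66),(328,145),(270,158))];print(np.mean(P,0))
E
```

```text
tool yaw [-3.14147723e+00 -5.75758359e-04  2.10949337e-01]
[0.4235 0.1502 0.052 ] yaw 0.25448972008813375 0.2613387223208245 [np.float64(0.0614), np.float64(0.0458), np.float64(0.0605), np.float64(0.0457)]
[0.4233 0.1503 0.012 ] yaw 0.2568930142876398 0.2558388434890529 [np.float64(0.1096), np.float64(0.0855), np.float64(0.1102), np.float64(0.0857)]
[-0.0288 -0.0395  0.003 ]
[ 0.0261 -0.0395  0.003 ]
[0.42336583 0.14987623 0.012     ]
```

The box comes out at about (0.4234, 0.1503) with yaw 0.256. The held cover reads 1.4 mm off in tool x, which could be camera bias. I'll look again with the wrist turned 90° to separate the two.

```bash
python3 - <<'E'
from h import *
y=.256+np.pi/2;o=down(y)
p=np.array([.4237,.1503,.2])-R.from_euler('z',y).apply([0,.09,0])
print(p,np.round(manip.solve_ik(p,o),2))
manip.move_pose(p,o); manip.sleep(.3)
c=viewer.get_calibration("wrist");im=viewer.get_image("wrist")
np.savez("w6.npz",im=im,**c)
cv2.imwrite("pics/w6.png",cv2.resize(im[20:200,200:440],None,fx=10/3,fy=10/3,interpolation=cv2.INTER_CUBIC)[:,:,::-1]);print(manip.current_clock(),manip.current_tool_pos())
E
```

```text
[0.51076695 0.17308917 0.2       ] [-0.21  0.31 -0.2   1.86  0.07  0.98  1.38]
12.1 [0.51078101 0.17290659 0.20012011]
```

View pics/w6.png

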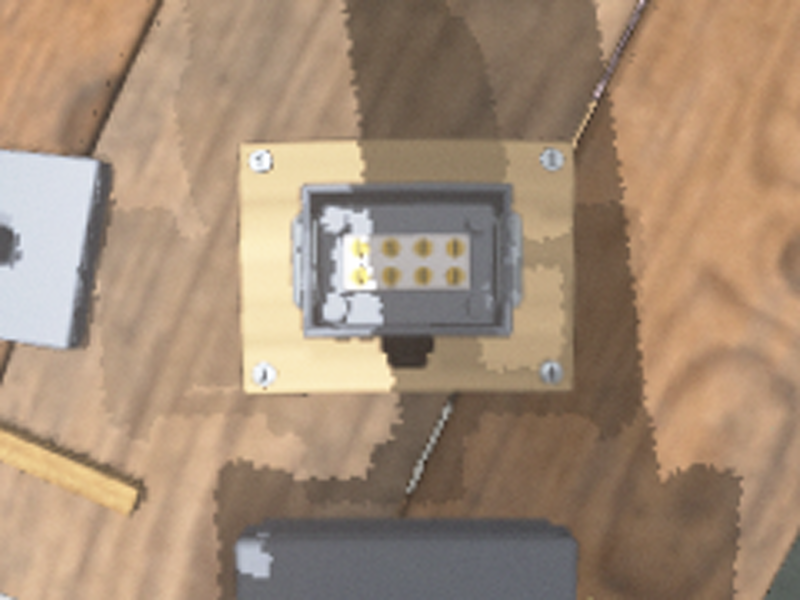

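The view is square to the box: rim corners (302,184), (513,184), (512,335), (304,334), board corners (240,144), (574,143), (574,390), (244,391).

```bash
python3 - <<'E'
from h import *
c=viewer.get_calibration("wrist")
pl=lambda x,y,z:plane(c,200+x*.3,20+y*.3,z,True)
def rect(C,z):
    P=np.array([pl(x,y,z) for x,y in C]);yv=(P[0]+P[1]-P[2]-P[3])/2;xv=(P[1]+P[2]-P[0]-P[3])/2
    print(P.mean(0).round(4),"yaw",np.arctan2(yv[1],yv[0])-np.pi/2,np.arctan2(xv[1],xv[0]),[np.linalg.norm(P[i]-P[i-1]).round(4) for i in range(4)])
rect(((302,184),(513,184),(512,335),(304,334)),.052)
rect(((240,144),(574,143),(574,390),(244,391)),.012)
E
```

```text
[0.4226 0.1515 0.052 ] yaw -4.453408457036186 1.8244829241735137 [np.float64(0.0448), np.float64(0.0615), np.float64(0.0451), np.float64(0.0612)]
[0.4225 0.1518 0.012 ] yaw -4.448662128570014 1.8299768376030368 [np.float64(0.084), np.float64(0.1107), np.float64(0.084), np.float64(0.1111)]
```

```bash
python3 - <<'E'
from h import *
def offs():
    c=viewer.get_calibration("wrist");t=manip.current_tool_pos();Rt=R.from_quat(manip.current_tcp_rot())
    print("eye in tool",Rt.inv().apply(c["eye"]-t).round(4),(Rt.inv()*R.from_quat(c["attitude"])).as_rotvec().round(4)); return c,t,Rt
c,t,Rt=offs(); offs()
pl=lambda x,y,z:plane(c,200+x*.3,20+y*.3,z,True)
for x,y in((236,533),(578,533)): print(Rt.inv().apply(pl(x,y,t[2]-.003)-t).round(4))
y=.256;p=[.4232,.1508,.14]
manip.move_pose(p,down(y)); manip.sleep(.3); c,t,Rt=offs(); print(t)
im=viewer.get_image("side");s=viewer.get_calibration("side")
cs=cv2.resize(im[130:230,220:353],None,fx=6,fy=6,interpolation=cv2.INTER_CUBIC)
cv2.imwrite("pics/s7.png",cs[:,:,::-1]); print(manip.current_force(),manip.current_clock())
E
```

```text
eye in tool [ 0.0005 -0.0762 -0.1579] [-2.8e-01  9.0e-04  1.0e-04]
eye in tool [ 0.0005 -0.0762 -0.1579] [-2.8e-01  9.0e-04  1.0e-04]
[-0.0265 -0.0405  0.003 ]
[ 0.0286 -0.0405  0.003 ]
eye in tool [-0.0015 -0.0753 -0.1579] [-2.798e-01 -6.000e-04 -1.000e-04]
[0.42337396 0.15080311 0.14004427]
[ 0.33383706 -0.44823168 -0.32663553] 13.8083
```

The calibration error is constant in the world frame, roughly (-1.5, +0.7) mm, and the held cover is centred in the jaws. Corrected this way, the box is at about (0.4245, 0.1502). I'll lower the cover while watching the forces.

```bash
python3 - <<'E'
from h import *
g=np.array([.4245,.1502]);o=down(.256);cmd=g.copy()
manip.servo_line([*cmd,.085],o,vel=.08);manip.sleep(.3)
e=g-manip.current_tool_pos()[:2];print("err",e);cmd=g+e
f0=manip.current_force()
for z in np.arange(.079,.0635,-.0015):
    manip.servo_line([*cmd,z],o,vel=.03);manip.sleep(.1)
    f=manip.current_force()-f0;t=manip.current_tool_pos();print(round(z,4),t.round(4),f.round(2),manip.current_wrist_torque().round(2))
    if f[2]>15 or np.hypot(*f[:2])>8: break
print(manip.current_clock(),manip.current_finger_gap())
E
```

```text
err [-0.00028806 -0.00012911]
0.079 [0.4241 0.15   0.0789] [ 1.81 -0.19 -0.77] [-0.08  0.02 -0.  ]
0.0775 [0.4242 0.1501 0.0775] [ 0.49 -1.38  0.36] [-0.06  0.03  0.01]
0.076 [0.4242 0.15   0.076 ] [-0.13  0.22 -0.21] [-0.05  0.01 -0.03]
0.0745 [0.4242 0.1501 0.0745] [ 1.11  0.57 -0.46] [-0.05  0.09  0.03]
0.073 [0.4242 0.1501 0.073 ] [ 1.08 -1.02 -0.12] [-0.11  0.02 -0.  ]
0.0715 [0.4242 0.1501 0.0715] [ 1.14 -1.01 -0.02] [-0.1   0.02  0.03]
0.07 [0.4242 0.1501 0.07  ] [-0.4  -1.   -0.42] [-0.12  0.08 -0.03]
0.0685 [0.4244 0.1504 0.0686] [1.16 0.9  0.71] [0.29 0.07 0.01]
0.067 [0.4248 0.1505 0.0675] [-0.04  0.4   4.71] [0.24 0.22 0.02]
0.0655 [0.425  0.1506 0.0661] [-0.1   1.36  6.37] [ 0.19  0.16 -0.  ]
0.064 [0.4252 0.1506 0.0645] [2.4  0.78 5.43] [ 0.37 -0.26  0.01]
18.9 0.012006116262832019
```

The skirt went over the rim cleanly and the bead force is rising as expected. I'll keep pressing.

```bash
python3 - <<'E'
from h import *
o=down(.256);cmd=[.4245-.0003,.1502-.0001]
for z in np.arange(.063,.050,-.001):
    manip.servo_line([*cmd,z],o,vel=.03);manip.sleep(.15)
    f=manip.current_force();t=manip.current_tool_pos();print(round(z,4),t.round(4),f.round(2),manip.current_wrist_torque().round(2))
    if f[2]>20: break
manip.sleep(1)
print(manip.current_clock(),manip.current_finger_gap(),manip.current_tool_pos(),manip.current_force(),R.from_quat(manip.current_tcp_rot()).as_euler('xyz'))
im=viewer.get_image("side")
a=cv2.resize(im[150:230,230:336],None,fx=5,fy=5,interpolation=cv2.INTER_CUBIC)
cv2.imwrite("pics/s8.png",a[:,:,::-1])
E
```

```text
0.063 [0.425  0.1505 0.0632] [3.13 2.88 1.99] [ 0.52 -0.81 -0.01]
0.062 [0.4244 0.1502 0.0618] [ 3.86  2.44 -2.67] [ 0.63 -1.03 -0.02]
0.061 [0.4237 0.1499 0.0605] [ 3.56  3.52 -9.25] [ 0.7  -0.89 -0.05]
0.06 [0.4232 0.15   0.0596] [ 1.24  4.46 -7.26] [ 0.8  -0.14 -0.04]
0.059 [0.4235 0.1499 0.0589] [-0.67  2.49 -4.37] [0.61 0.45 0.05]
0.058 [0.4239 0.1498 0.0584] [-4.87  1.27  5.65] [0.27 0.95 0.04]
0.057 [0.424  0.1498 0.0583] [-7.78  0.36 18.94] [-0.08  1.74  0.03]
0.056 [0.424  0.1498 0.0582] [-10.68  -0.69  30.49] [-0.31  2.46  0.04]
23.1 0.011369954964262463 [0.4239603  0.14978306 0.05823892] [-11.48861941  -1.06057797  31.05940037] [3.14154601e+00 5.78892916e-04 2.55623773e-01]
```

View pics/s8.png

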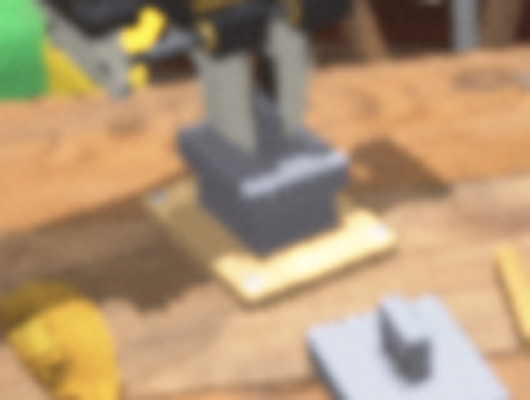

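The cover has snapped on: the force went from +6 N to -9 N, then hit a hard stop at TCP z 0.0582 with 31 N. In the picture it sits level on the box, though the crop is soft. There is 11 N of sideways load, so I'll relax that slightly before checking and handing in.

```bash
python3 - <<'E'
from h import *
o=down(.256)
for x in (.4238,.4234):
    manip.servo_line([x,.1501,.056],o,vel=.02);manip.sleep(.5)
    f=manip.current_force();print(x,manip.current_tool_pos().round(4),f.round(2),manip.current_wrist_torque().round(2))
    if abs(f[0])<5: break
manip.sleep(1);print(manip.current_force().round(1),manip.current_finger_gap(),manip.current_clock())
a=viewer.get_image("side");cv2.imwrite("pics/s9.png",a[:,:,::-1])
E
```

```text
0.4238 [0.424  0.1498 0.0582] [-10.95  -2.24  29.  ] [-0.3   2.28  0.03]
0.4234 [0.424  0.1498 0.0583] [-9.66 -0.93 28.12] [-0.31  2.12  0.04]
[-8.4 -0.9 27.9] 0.011588829930982305 25.65
```

View pics/s9.png

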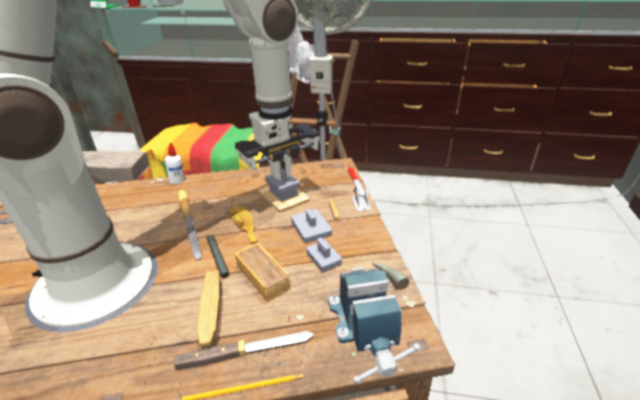

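The cover is home on the box at (283,187), the fingers are still gripping it, and the other covers, peg and horn haven't moved. The 28 N press is steady, so I'm handing in.

```bash
python3 - <<'E'
from h import *
print(manip.hand_in(),manip.current_force().round(1),manip.current_tool_pos().round(4),manip.current_clock())
E
```

```text
the job is handed in; nothing more can be done
the job is handed in; nothing more can be done
```

I snapped cover B, the middle-sized one, onto the junction box. I handed the job in at about 26 s of the 45 s, with the cover still gripped at 60 N and pressed down.

**Snap:** the push rose to about 6 N, slightly below the stated 7–12 N. It then dropped to -9 N, and the cover came to a hard stop on the rim. The tool stopped at z 0.0582 m, about 0.9 mm below the 0.0591 m I expected. I put that down to slight slip in the grip.

**Final press:** it was steady at about 28 N downward. About 8–10 N of sideways force also remained. I tried to relieve it, but it barely dropped. The wrist moment fits that sideways force acting at the fingertips, so it doesn't point to a tilted cover.

**Position:** the tool ended about 0.6 mm from my estimate of the box centre. Raw camera readings of that centre differed by up to about 1.5 mm, and I corrected them for a constant offset.

**Last picture:** it shows the cover seated on the box, with the other two covers, the horn tip and the peg where they were. I judged level from the picture and the forces and did not measure it. No readings came back after the hand-in.

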